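# Loosen the left-hand clamp knob of the pot-foot grinder

## Task

The worn grinding disc, the large one in the white splash pan, is due for changing: loosen the wing knob that clamps it by about a quarter turn and let go. That spindle has a left-hand thread, so its knob loosens clockwise seen from above. Leave the other machine, the one with the small polishing disc and no pan, untouched.

Things in the scene. Friction and masses are not known exactly. Their poses are not given: they have to be found in the camera images.
- grinding_knob_grip (a point): Grip point of the black wing knob on the large grinding disc, on the knob's vertical axis, 130 mm above the table. z up; x runs along the wing and turns with it. The wing is an upright bar 60 mm long (x), 14 mm thick (y); its top is 16 mm above this point, a 10 mm stud end 22 mm. Below: a 52 mm round steel flange (top 24 mm below), the disc's top 30 mm below. The wing may lie at any angle.
- grinding_knob (a joint): Angle of that knob, rad: 0 tight at the start, growing clockwise seen from above (loosening), up to a full turn; even friction of 0.25 N m, stays where left, does not rise noticeably; a hard stop at 0 against anticlockwise. It holds the grey stone disc, 210 mm across, in a white pan 272 mm across (rim 80 mm above the table) on a round grey machine bolted down on the robot's left or right.
- polishing_head: The other machine, to be left untouched: round grey housing 236 mm across, 62 mm high, bolted down, no pan. On it a grey felt disc only 120 mm across, its top 100 mm above the table, and an identical black wing knob reaching 152 mm above the table. Origin on its spindle axis at table height, z up.
- polishing_knob (a joint): Angle of the polishing machine's knob, rad: 0 tight, negative when turned anticlockwise seen from above, which would loosen it (ordinary thread). Must stay tight.

How it is judged:
By the outcome, as a careful person would: the job done as asked, in the order asked, and still so for the second after the job is handed in, with the robot touching nothing.
It also fails if it takes over 32 s, if anything falls off the work surface, if the arm or the gripper's body presses on something with over 40 N, if the wrist force passes 120 N, or if a joint passes its speed limit or range.

## Robot

A 6-joint arm with a two-finger parallel gripper is mounted at the origin on the work surface. World frame = base frame: x ahead of the robot, y to its left, z up, the work surface at z = 0. Lengths are in mm, angles in degrees, forces in N, time in s.
With the tool pointing down it reaches from about 375 to 900 mm from the base axis. Payload 3.1 kg.
Tool frame: the origin (TCP) lies on the centre line of the jaws, within the pads' length; the fingertips stand 25 mm ahead of it and the grasp point (between the pads) lies 6 mm ahead of it; z points along the fingers, y is the direction in which the jaws open and shut (so a half turn about z gives the same grasp; the last joint's range is limited). The gripper opens to 87 mm and grips with 3 to 60 N. Pads are 19 mm wide; open, the fingers measure 117 mm over their backs; the gripper's body (75 mm by 190 mm) begins 51 mm behind the grasp point.
Start: joints at [54.173, 30.224, 82.088, -0, 67.689, -10.227], TCP at [270.009, 563.642, 247.548] pointing down, gripper open.
Joint ranges: [-176.69, 176.69], [-43.24, 126.21], [12.49, 139.97], [-82, 262], [0, 151.66], [-163.58, 163.58]. Speed limits (degrees/s): [159.86, 159.86, 180, 180, 180, 180].

## Interface

Orientations are given as [roll, pitch, yaw] about the fixed x, y, z axes, in that order (R = Rz(yaw) Ry(pitch) Rx(roll)).
In Python, from station import manip gives the robot as it stands. The module is installed in compiled form; this text tells all that it offers.
- The arm moves only by the tool servo_tool, never from a script. Its argument "motion" is a list that holds one entry, the list of rows, each a list of 7 numbers: the opening, from 0 (shut) to 1 (fully open), then the shift along the tool's x, y, z normalised to -1 to 1, where 1 is 0.04 m, then the turn, a rotation vector about the tool's x, y, z normalised to -1 to 1, where 1 is 0.08 rad. A call has 1 to 10 rows; each row shifts and turns the commanded pose from where the row before left it, along the tool's axes as they then stand; what a row does not reach is not made up. A row lasts 1/8 s, in which the tool goes at most 62.5 mm and 10.7 degrees, less where a joint would pass 70% of its speed; a pose out of reach is approached as far as the arm can. A call with a number of a shift or a turn outside -1 to 1 is refused whole. A call with a gripper value outside its range is refused whole. The fingers move at their own pace and stop on an object; "squeeze" is the grip in N (left out, the last holds). Time passes only in rows, so rows that do not move let the fingers close. It gives the time, the measured TCP pose, the force and the opening at its end, in the units of the state.
- manip.get_state(): the state, without advancing time (a new reading comes with each control period).
- manip.read_camera(name): name is "side" or "top" or "wrist"; returns a dict with "pixels" (384x512x3 uint8, red, green, blue), "fx", "fy", "cx", "cy" (pixels), "R" (3x3) and "t" (3): a world point X has camera coordinates R X + t. Camera axes: x right, y down, z forward; pixel columns grow to the right and rows downward; lengths in mm; the calibration is good to about 2 mm. The wrist camera is an equidistant fisheye: a pixel r from the principal point sees the ray r / f radians off the axis. A picture is of the moment at which its call begins. There is no depth.
- manip.close_job(): hands the job in, once; it reports no verdict.
The state is a dict: "t": time; "qpos": joint angles; "qvel": joint speeds; "joint_efforts": joint torques, N m; "eef_pos": TCP position; "tcp_rot": TCP orientation; "wrist_force": force on the tool from outside, world axes, zero at the start; "wrist_torque": the same for the moment, N m; "opening": opening from 0.0 (shut) to 1.0 (fully open).
Only numpy, scipy, OpenCV 4.12 (cv2) and the standard library are available. Lean on these libraries where they do the work, as an engineer would, in place of code of your own. Each camera call takes 0.05 s, during which the arm holds its last target. There are 200 camera calls.

## Working session

There is one attempt and no reset: what is moved stays moved. The work goes in short steps, Python scripts to look and compute and a tool call to move; the robot and the scene stay as the last step left them, time stands still between calls to the robot, and variables do not carry over. Pictures are saved under pics/ and viewed, about 8 in all and at most 12, crops included, and the job is handed in when it is done.

Besides the shell and the picture viewer there is one more tool, called after "Emit:" as name([rows], argument=value, ...), one row to a line, values as JSON. servo_tool: Moves the arm, as the interface text tells. Its arguments: {"type":"object","properties":{"motion":{"type":"array"},"squeeze":{"type":"number"}},"required":["motion"]}

```bash
mkdir -p pics; python3 - <<'E'
from station import manip
import cv2,numpy as np,pickle
s=manip.get_state();print({k:np.round(v,3) for k,v in s.items()})
ims={}
for n in("top","side","wrist"):
    c=manip.read_camera(n);ims[n]=c
    print(n,c["fx"],c["cx"],c["cy"],np.round(c["R"],3).tolist(),np.round(c["t"],1).tolist())
    cv2.imwrite(f"pics/{n}0.png",c["pixels"][:,:,::-1])
pickle.dump(ims,open("ims0.pkl","wb"))
E
```

```text
{'t': np.float64(0.0), 'qpos': array([ 5.4174e+01,  3.0278e+01,  8.2157e+01, -2.0000e-03,  6.7687e+01,
       -1.0228e+01]), 'qvel': array([-0.057,  0.039, -0.006,  0.023, -0.01 , -0.041]), 'joint_efforts': array([ -0.   , -44.005, -17.659,   0.063,   0.058,  -0.   ]), 'eef_pos': array([269.619, 563.105, 246.579]), 'tcp_rot': array([-1.79880e+02, -2.00000e-02,  1.54403e+02]), 'wrist_force': array([-0.367,  0.188,  0.096]), 'wrist_torque': array([0.001, 0.023, 0.034]), 'opening': np.float64(0.999)}
top 354.31453302571083 256.9201218172508 193.17636413833588 [[-0.025, -0.999, -0.021], [-0.991, 0.027, -0.128], [0.128, 0.018, -0.992]] [27.5, 565.9, 763.1]
side 465.03610436298965 255.68358740532258 189.12901920063558 [[-0.964, -0.266, 0.008], [-0.194, 0.68, -0.707], [0.182, -0.683, -0.707]] [506.9, 188.8, 827.6]
wrist 297.3186396354542 255.18425432878126 184.69563227368374 [[0.432, 0.902, -0.003], [0.861, -0.411, 0.3], [0.27, -0.132, -0.954]] [-623.4, -36.2, 393.0]
```

View pics/top0.png

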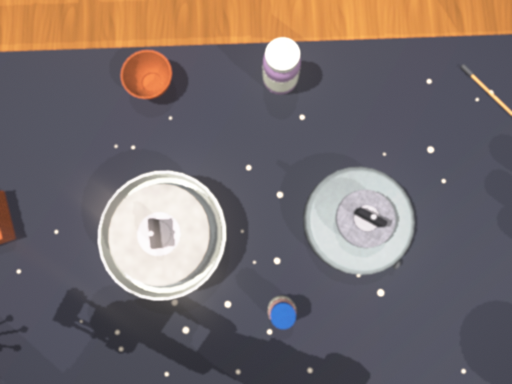

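View pics/wrist0.png

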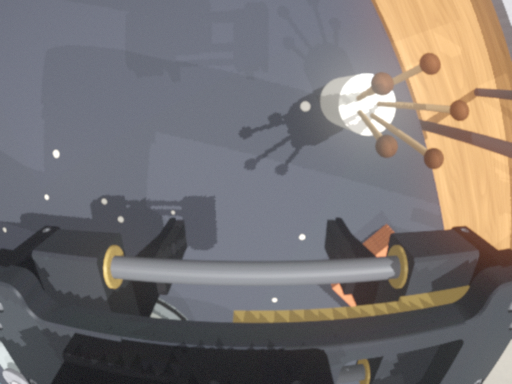

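The top view shows the pan machine on the robot's left, with the pan centre near (162,235) and the knob near (162,233). The polishing head is near (362,220). The wrist camera sees neither knob from here, so I'll crop the top view and look at the side view.

```bash
cat > h.py <<'E'
import numpy as np,cv2
def ray(c,u,v,z):
    R=np.array(c["R"]);t=np.array(c["t"]);d=R.T@np.array([(u-c["cx"])/c["fx"],(v-c["cy"])/c["fy"],1]);o=-R.T@t
    return o+d*(z-o[2])/d[2]
def proj(c,X):
    p=np.array(c["R"])@np.array(X,float)+c["t"]; return c["fx"]*p[0]/p[2]+c["cx"],c["fy"]*p[1]/p[2]+c["cy"]
E
python3 - <<'E'
from h import *
import pickle
ims=pickle.load(open("ims0.pkl","rb"));c=ims["top"]
G=ray(c,162,233,146);print(G)
s=ims["side"];u,v=proj(s,G);print(u,v)
a=cv2.resize(c["pixels"][193:273,122:202],(400,400),interpolation=cv2.INTER_CUBIC)
u,v=int(u),int(v);u=min(max(u,40),471);v=min(max(v,40),343)
b=cv2.resize(s["pixels"][v-40:v+40,u-40:u+40],(400,400),interpolation=cv2.INTER_CUBIC);print(u,v)
cv2.imwrite("pics/crop1.png",np.hstack([a,b])[:,:,::-1])
E
```

```text
[479.85775415 195.68237279 146.        ]
251.20214133791453 275.45879758998933
251 275
```

View pics/side0.png

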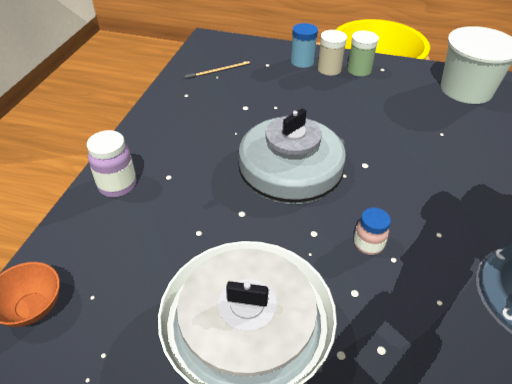

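View pics/crop1.png

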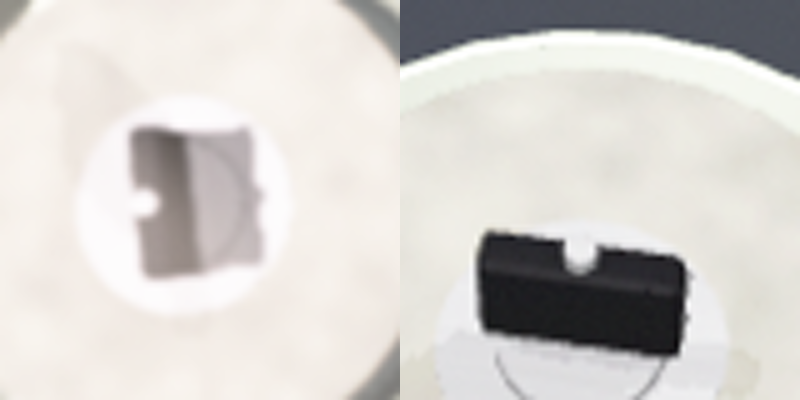

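Side view: the grinding wing is black and runs left to right near (247,292), with its stud end at about (247,285). The top view is washed out by glare, and the stud sits near (151,233). I'll triangulate the axis and get the wing angle from the top-face edges.

```bash
python3 - <<'E'
from h import *
import pickle
ims=pickle.load(open("ims0.pkl","rb"));c=ims["top"];s=ims["side"]
print("stud top",ray(c,151.4,233,150),"side",ray(s,247,285,150))
f=lambda x,y:ray(s,211+(x-400)/5-.4,235+y/5-.4,146)
P=[f(487,232),f(688,257),f(480,265),f(683,290)]
print(np.round(P,1));print("ctr",np.mean(P,0))
for a,b in((0,1),(2,3)):
    d=P[b]-P[a];print(np.hypot(*d[:2]),np.degrees(np.arctan2(d[1],d[0])))
# top wing: left edge of dark part
g=lambda x,y:ray(c,122+x/5-.4,193+y/5-.4,146)
Q=[g(132,130),g(143,278)];d=Q[1]-Q[0];print(np.round(Q,1),np.hypot(*d[:2]),np.degrees(np.arctan2(d[1],d[0])))
# disc and pan centre from side: pan rim white ellipse
print([np.round(ray(c,162,235,z),1) for z in(80,100)])
E
```

```text
stud top [480.27520603 214.97678023 150.        ] side [480.4585408  215.52830411 150.        ]
[[509.5 213.9 146. ]
 [451.5 206.4 146. ]
 [508.  225.1 146. ]
 [450.2 217.4 146. ]]
ctr [479.8043633 215.693135  146.       ]
58.44585501910538 -172.58222534189787
58.326279605822855 -172.41387527367965
[[508.3 223.3 146. ]
 [451.4 218.2 146. ]] 57.13377555001926 -174.88468991315833
[array([477.2, 214.7,  80. ]), array([476.8, 208.9, 100. ])]
```

The two views agree: the axis is at about (480, 215.5) and the wing at about 7° (5–7.5°). I'll move over it first, without turning.

Emit:
servo_tool([
  [[1, -0.85, -0.56, 0, 0, 0, 0], [1, -0.85, -0.56, 0, 0, 0, 0], [1, -0.85, -0.56, 0, 0, 0, 0], [1, -0.85, -0.56, 0, 0, 0, 0], [1, -0.85, -0.56, 0, 0, 0, 0], [1, -0.85, -0.56, 0, 0, 0, 0], [1, -0.85, -0.56, 0, 0, 0, 0], [1, -0.85, -0.56, 0, 0, 0, 0], [1, -0.85, -0.56, 0, 0, 0, 0], [1, -0.85, -0.56, 0, 0, 0, 0]],
])

```text
t: 1.4
eef_pos: [480.3, 213.5, 247.4]
tcp_rot: [-180.0, -0.0, 154.4]
wrist_force: [0.6, 0.1, 0.1]
opening: 0.996
```

Emit:
servo_tool([
  [[1, 0, 0, 0, 0, 0, -0.9], [1, 0, 0, 0, 0, 0, -0.9], [1, 0, 0, 0, 0, 0, -0.9], [1, 0, 0, 0, 0, 0, -0.9], [1, 0, 0, 0, 0, 0, -0.9], [1, 0, 0, 0, 0, 0, -0.9], [1, 0, 0, 0, 0, 0, -0.9], [1, 0, 0, 0, 0, 0, -0.9], [1, 0, 0, 0, 0, 0, 0]],
])

```text
t: 2.52
eef_pos: [479.7, 214.7, 247.4]
tcp_rot: [-180.0, -0.0, -172.6]
wrist_force: [-0.7, 0.7, -0.5]
opening: 1.001
```

```bash
python3 - <<'E'
from station import manip
import cv2,numpy as np,pickle
s=manip.get_state();print(np.round(s["qpos"],1),np.round(s["eef_pos"],1),np.round(s["tcp_rot"],2))
c=manip.read_camera("wrist");pickle.dump(c,open("w1.pkl","wb"))
R=np.array(c["R"]);t=np.array(c["t"])
def pf(X):
    p=R@np.array(X,float)+t;n=np.hypot(p[0],p[1]);r=c["fx"]*np.arctan2(n,p[2]);return (c["cx"]+r*p[0]/n,c["cy"]+r*p[1]/n)
im=c["pixels"][:,:,::-1].copy()
a=np.radians(7.2);x=np.array([np.cos(a),np.sin(a),0]);y=np.array([-np.sin(a),np.cos(a),0])
big=cv2.resize(im,(768,576),interpolation=cv2.INTER_CUBIC)
for i,j in((1,1),(1,-1),(-1,1),(-1,-1)):
    u,v=pf(np.array([480.2,215.4,146])+30*i*x+7*j*y);print(u,v);cv2.circle(big,(int(1.5*u),int(1.5*v)),2,(0,0,255),-1)
u,v=pf([480.2,215.4,152]);cv2.circle(big,(int(1.5*u),int(1.5*v)),2,(0,255,0),-1)
cv2.imwrite("pics/w1.png",big)
E
```

```text
[ 11.9  22.6  96.3  -0.   61.1 -85.4] [479.7 214.7 247.4] [-1.8000e+02 -3.0000e-02 -1.7264e+02]
263.8207300819107 226.6967219328775
248.04364567392255 226.65724933482753
264.698534553521 160.42618835754746
247.68432279893221 160.37513934737166
```

View pics/w1.png

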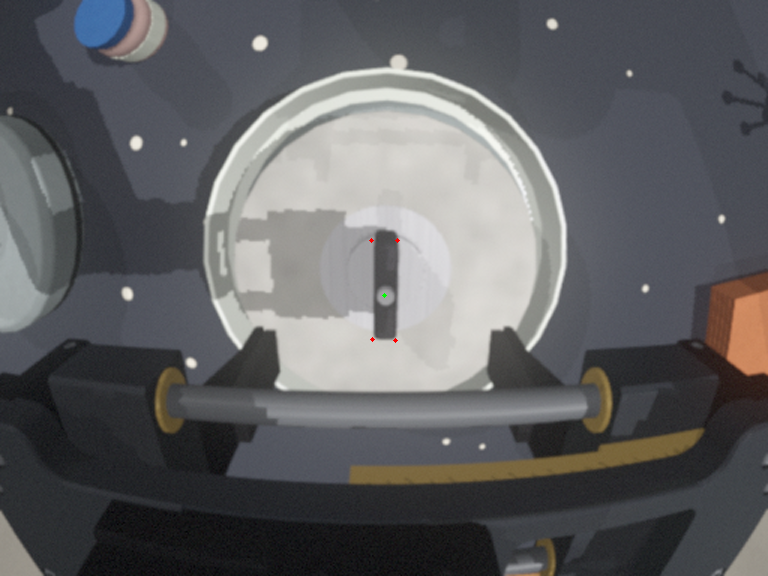

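The wrist view confirms the estimate. The projected wing corners fall on the black bar, the green dot is on the stud at (385,296) in the enlarged picture, and the jaws straddle the bar squarely. Now I'll descend to TCP z ≈ 137.

Emit:
servo_tool([
  [[1, -0.015, 0.015, 0.6, 0, 0, 0], [1, 0, 0, 0.7, 0, 0, 0], [1, 0, 0, 0.7, 0, 0, 0], [1, 0, 0, 0.5, 0, 0, 0], [1, 0, 0, 0.25, 0, 0, 0], [1, 0, 0, 0, 0, 0, 0]],
])

```text
t: 3.32
eef_pos: [480.2, 215.3, 137.1]
tcp_rot: [-180.0, -0.1, -172.6]
wrist_force: [-0.3, 0.9, -0.3]
opening: 0.998
```

Emit:
servo_tool([
  [[0.3, 0, 0, 0, 0, 0, 0], [0.3, 0, 0, 0, 0, 0, 0], [0.2, 0, 0, 0, 0, 0, 0], [0.1, 0, 0, 0, 0, 0, 0], [0, 0, 0, 0, 0, 0, 0], [0, 0, 0, 0, 0, 0, 0], [0, 0, 0, 0, 0, 0, 0], [0, 0, 0, 0, 0, 0, 0]],
], squeeze=15)

```text
t: 4.32
eef_pos: [480.3, 215.5, 137.5]
tcp_rot: [180.0, -0.0, -172.6]
wrist_force: [-1.4, 7.0, 0.4]
opening: 0.172
```

Gripped: the opening is 15 mm, matching the 14 mm bar. I'll raise the squeeze and ease the small side force.

Emit:
servo_tool([
  [[0, 0, 0.01, 0, 0, 0, 0], [0, 0, 0, 0, 0, 0, 0], [0, 0, 0, 0, 0, 0, 0]],
], squeeze=55)

```text
t: 4.7
eef_pos: [480.3, 216.1, 137.5]
tcp_rot: [180.0, -0.0, -172.6]
wrist_force: [0.2, 3.3, -0.3]
opening: 0.157
```

```bash
python3 -c "
from station import manip
import numpy as np
s=manip.get_state();print({k:np.round(v,2) for k,v in s.items()})"
```

```text
{'t': np.float64(4.7), 'qpos': array([ 1.2040e+01,  3.2100e+01,  1.0194e+02,  5.0000e-02,  4.5960e+01,
       -8.5360e+01]), 'qvel': array([ 0.05,  0.05, -0.13,  0.  , -0.09, -0.1 ]), 'joint_efforts': array([ -1.03, -39.05, -11.11,  -0.78,   0.13,  -0.32]), 'eef_pos': array([480.26, 216.08, 137.52]), 'tcp_rot': array([ 179.96,   -0.  , -172.64]), 'wrist_force': array([ 0.2 ,  3.31, -0.32]), 'wrist_torque': array([ 0.46,  0.07, -0.33]), 'opening': np.float64(0.16)}
```

Now turn clockwise (+z about the tool), in two halves with a check between them.

Emit:
servo_tool([
  [[0, 0, 0, 0, 0, 0, 0.3], [0, 0, 0, 0, 0, 0, 0.6], [0, 0, 0, 0, 0, 0, 0.7], [0, 0, 0, 0, 0, 0, 0.7], [0, 0, 0, 0, 0, 0, 0.7], [0, 0, 0, 0, 0, 0, 0.7], [0, 0, 0, 0, 0, 0, 0.7], [0, 0, 0, 0, 0, 0, 0.7], [0, 0, 0, 0, 0, 0, 0.4], [0, 0, 0, 0, 0, 0, 0]],
])

```text
t: 5.95
eef_pos: [480.3, 216.4, 137.5]
tcp_rot: [179.9, 0.0, 162.2]
wrist_force: [-0.2, 4.8, -1.6]
opening: 0.156
```

```bash
python3 -c "
from station import manip
import numpy as np
s=manip.get_state();print({k:np.round(v,2) for k,v in s.items()})"
```

```text
{'t': np.float64(5.95), 'qpos': array([ 1.2070e+01,  3.2100e+01,  1.0192e+02,  6.0000e-02,  4.5940e+01,
       -6.0180e+01]), 'qvel': array([ 0.01, -0.05, -0.02,  0.05, -0.12, -0.25]), 'joint_efforts': array([ -2.72, -39.27, -10.91,  -0.97,   0.26,   0.18]), 'eef_pos': array([480.33, 216.44, 137.55]), 'tcp_rot': array([179.95,   0.  , 162.21]), 'wrist_force': array([-0.18,  4.79, -1.57]), 'wrist_torque': array([0.89, 0.05, 0.15]), 'opening': np.float64(0.16)}
```

Turned 25° with the opening unchanged, so the wing is following. 65° remain.

Emit:
servo_tool([
  [[0, 0, 0, 0, 0, 0, 0.5], [0, 0, 0, 0, 0, 0, 0.75], [0, 0, 0, 0, 0, 0, 0.75], [0, 0, 0, 0, 0, 0, 0.75], [0, 0, 0, 0, 0, 0, 0.75], [0, 0, 0, 0, 0, 0, 0.75], [0, 0, 0, 0, 0, 0, 0.75], [0, 0, 0, 0, 0, 0, 0.75], [0, 0, 0, 0, 0, 0, 0.75], [0, 0, 0, 0, 0, 0, 0.75]],
])

```text
t: 7.2
eef_pos: [480.6, 216.9, 137.6]
tcp_rot: [179.9, -0.0, 128.9]
wrist_force: [0.3, 6.9, -2.3]
opening: 0.155
```

Emit:
servo_tool([
  [[0, 0, 0, 0, 0, 0, 0.75], [0, 0, 0, 0, 0, 0, 0.75], [0, 0, 0, 0, 0, 0, 0.75], [0, 0, 0, 0, 0, 0, 0.75], [0, 0, 0, 0, 0, 0, 0.75], [0, 0, 0, 0, 0, 0, 0.75], [0, 0, 0, 0, 0, 0, 0.75], [0, 0, 0, 0, 0, 0, 0.75], [0, 0, 0, 0, 0, 0, 0.75], [0, 0, 0, 0, 0, 0, 0.2]],
])

```text
t: 8.45
eef_pos: [481.1, 217.0, 137.5]
tcp_rot: [179.9, -0.1, 97.1]
wrist_force: [0.2, 7.1, -2.7]
opening: 0.152
```

```bash
python3 -c "
from station import manip
import numpy as np
s=manip.get_state();print({k:np.round(v,2) for k,v in s.items()})"
```

```text
{'t': np.float64(8.45), 'qpos': array([ 12.09,  32.12, 101.87,   0.12,  45.86,   4.93]), 'qvel': array([ 0.04, -0.03, -0.07,  0.07, -0.05,  6.72]), 'joint_efforts': array([ -3.56, -40.01, -10.28,  -1.23,   0.62,   0.23]), 'eef_pos': array([481.08, 217.01, 137.54]), 'tcp_rot': array([ 1.7987e+02, -1.0000e-01,  9.7080e+01]), 'wrist_force': array([ 0.17,  7.14, -2.69]), 'wrist_torque': array([ 1.15, -0.03,  0.24]), 'opening': np.float64(0.15)}
```

Turned 90°. Release, then retreat straight up.

Emit:
servo_tool([
  [[0, 0, 0, 0, 0, 0, 0], [0.3, 0, 0, 0, 0, 0, 0], [0.6, 0, 0, 0, 0, 0, 0], [1, 0, 0, 0, 0, 0, 0], [1, 0, 0, 0, 0, 0, 0], [1, 0, 0, 0, 0, 0, 0], [1, 0, 0, 0, 0, 0, 0]],
])

```text
t: 9.32
eef_pos: [480.3, 215.7, 137.6]
tcp_rot: [180.0, 0.0, 97.1]
wrist_force: [0.3, 0.0, -0.7]
opening: 0.754
```

Emit:
servo_tool([
  [[1, 0, 0, -0.3, 0, 0, 0], [1, 0, 0, -0.6, 0, 0, 0], [1, 0, 0, -0.6, 0, 0, 0], [1, 0, 0, -0.6, 0, 0, 0], [1, 0, 0, -0.6, 0, 0, 0], [1, 0, 0, 0, 0, 0, 0], [1, 0, 0, 0, 0, 0, 0]],
])

```text
t: 10.2
eef_pos: [479.8, 215.7, 245.2]
tcp_rot: [-180.0, 0.0, 97.1]
wrist_force: [-0.1, -0.1, -1.0]
opening: 1.004
```

```bash
python3 - <<'E'
from station import manip
import cv2,numpy as np
s=manip.get_state();print({k:np.round(s[k],2) for k in("t","eef_pos","tcp_rot","wrist_force","wrist_torque","opening")})
w=manip.read_camera("wrist")["pixels"];d=manip.read_camera("side")["pixels"]
cv2.imwrite("pics/end.png",np.vstack([cv2.resize(w,(400,300)),cv2.resize(d,(400,300))])[:,:,::-1])
E
```

```text
{'t': np.float64(10.2), 'eef_pos': array([479.76, 215.7 , 245.21]), 'tcp_rot': array([-1.7995e+02,  1.0000e-02,  9.7110e+01]), 'wrist_force': array([-0.12, -0.09, -0.97]), 'wrist_torque': array([-0.11,  0.03, -0.04]), 'opening': np.float64(1.0)}
```

View pics/end.png

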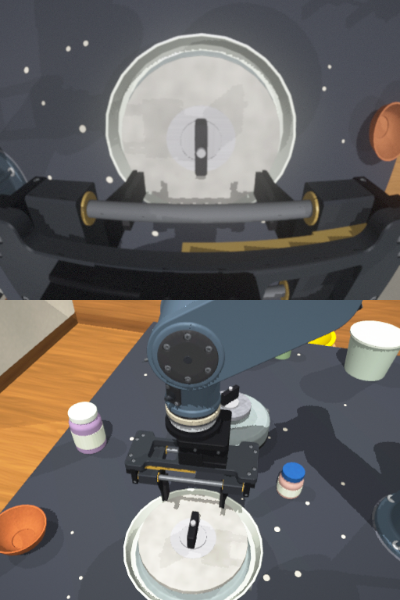

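The wing is upright in the wrist view, at (201,150), so it is aligned with the tool after the 90° turn. The side view shows it turned from crosswise to lengthwise at (194,530), with the gripper open and clear above it. I'm handing in.

```bash
python3 -c "
from station import manip
print(manip.close_job())"
```

```text
the job is handed in; nothing more can be done
None
```

I loosened the wing knob on the large grinding disc by about 90° clockwise seen from above, let go, and handed the job in at about 10 s of the 32 s allowed.

- **Turn:** the tool's yaw went from 187.4° to 97.1° while gripping, and the jaw opening stayed at about 13.5 mm. The wing followed without slipping.
- **Forces:** readings taken at the end of each move stayed at or below about 8 N. After release they were about 1 N.
- **Final check:** the wrist and side pictures show the wing turned a quarter turn and staying put. The open gripper is about 75 mm clear above the knob, at TCP z 245 mm. The arm never went near the polishing machine, though its knob is partly hidden behind the arm in the last side picture.
- **Discrepancy:** the washed-out top view put the starting wing angle about 2° off the side view (5° against 7.5°). The wrist picture agreed with about 7°. No check failed.

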